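Build the coin riser and hold the sprung reflector lid

ROBOT

A 6-joint arm with a two-finger parallel gripper is mounted at the origin on the work surface. World frame = base frame: x ahead of the robot, y to its left, z up, the work surface at z = 0. Lengths are in m, angles in rad, forces in N, time in s.
With the tool pointing down it reaches from about 0.275 to 0.75 m from the base axis. Payload 10.2 kg.
Tool frame: the origin (TCP) lies midway between the tips of the shut fingers; the grasp point (between the pads) lies 19 mm behind it; z points along the fingers, y is the line along which they close (so a half turn about z gives the same grasp; the last joint's range is limited). The gripper opens to 85 mm and grips with 20 to 120 N. Pads are 22 mm wide; open, the fingers measure 114 mm over their backs; the gripper's body (76 mm by 85 mm) begins 54 mm behind the grasp point. The pads swing forward as they close: fully open they stand 13 mm farther back than shut.
Start: joints at [1.09, 0.313, 1.498, -0, 1.331, -0.223], TCP at [0.134, 0.508, 0.231] pointing down, gripper open.
Joint ranges: [-2.94, 2.94], [-0.97, 2.17], [0.19, 2.56], [-1.23, 4.37], [0.02, 3.11], [-2.88, 2.88]. Speed limits (rad/s): [2.39, 2.39, 3.01, 3.14, 3.14, 3.14].

INTERFACE

Orientations are given as a unit quaternion [x, y, z, w].
In Python, from workcell import observe, grab_frame, hand_in gives the robot as it stands. The module is installed in compiled form; this text tells all that it offers.
- The arm moves only by the tool play_rows, never from a script. Its argument "plan" is a list of rows, each an object of numbers: "dx", "dy", "dz": the shift along the tool's x, y, z in cm; "twist": the turn about the tool's z in rad. In form: [{"dx": .., "dy": .., "dz": .., "twist": ..}, ...]. A call has 1 to 20 rows; each row shifts and turns the commanded pose from where the row before left it, along the tool's axes as they then stand; what a row does not reach is not made up. A row lasts 1/10 s, in which the tool goes at most 50 mm and 8.59 degrees, less where a joint would pass 70% of its speed; a pose out of reach is approached as far as the arm can. A call with a gripper value outside its range is refused whole. "grip" is the opening, from 0 (shut) to 1 (fully open), set as the call begins (left out, the last holds). The fingers move at their own pace and stop on an object; "force" is the grip in N (left out, the last holds). Time passes only in rows, so rows that do not move let the fingers close. It gives the time, the measured TCP pose, the force, the opening and the grip force at its end, in the units of the state.
- observe(): the state, without advancing time (a new reading comes with each control period).
- grab_frame(name): name is "side" or "top"; returns a dict with "image" (420x560x3 uint8, red, green, blue), "intrinsics" (3x3 intrinsics, pixels), "dist" ([k1, k2, p1, p2, k3] as OpenCV has them; the pictures are not rectified), "R" (3x3) and "t" (3): a world point X has camera coordinates R X + t. Camera axes: x right, y down, z forward; pixel columns grow to the right and rows downward; lengths in m; the calibration is good to about 2 mm. A picture is of the moment at which its call begins. There is no depth.
- hand_in(): hands the job in; it is judged then, once.
The state is a dict: "time": time; "joints": joint angles; "qd": joint speeds; "tau": joint torques, N m; "ee_pos": TCP position; "tool_rot": TCP orientation; "ft_force": force on the tool from outside, world axes, zero at the start; "ft_torque": the same for the moment, N m; "finger_gap": finger opening in m; "grasp_force": force on a finger pad.
Only numpy, scipy, OpenCV 4.12 (cv2) and the standard library are available. Lean on these libraries where they do the work, as an engineer would, in place of code of your own. Each camera call takes 0.05 s, during which the arm holds its last target. There are 200 camera calls.

TASK

Set up for a coin photograph: thread the wide ring down the post of the riser plate until it is fully home on the plate, let go of it, then thread the narrow ring down on top of it and let go. Then take the handle of the lamp box's sprung lid, raise it past its balance point (about 57 degrees open) without letting it fly open against its stop, ease it back and finish while holding it still just below the balance point, at about 50 degrees, as a reflector over the coin. Leave the other things on the bench where they are.

Things in the scene. Friction and masses are not known exactly. Their poses are not given: they have to be found in the camera images.
- riser_plate: fixed dark steel square plate, 100 x 100 x 8 mm thick, with an upright steel locating post in its middle: 14 mm dia, rising 28 mm above the plate, top 4 mm tapered to 8 mm dia. Origin: centre of the underside (on the bench), below the post's axis; z up
- post_tip (a point): centre of the top of the post, 36 mm above the bench
- wide_ring: loose aluminium ring lying flat, 48 mm outer dia, 19 mm bore, 16 mm high, about 60 g. Origin: on its axis, at the underside; z along the axis. Home: its underside on the plate, 8 mm above the bench
- narrow_ring: loose aluminium ring lying flat, 34 mm outer dia, 19 mm bore, 18 mm high, about 40 g. Origin: on its axis, at the underside; z along the axis. Home: its underside on top of the wide ring, 24 mm above the bench (its top is then 6 mm above the post's). Either ring may start on the robot's left or right
- lamp_box: fixed aluminium lamp box, 140 (x) x 220 (y) x 90 mm high, closed by the lid. Origin: centre of the underside; its x axis points from the handle side (front) to the hinge side, y along the hinge, z up
- lid_hinge (a point): middle of the hinge line, on the box's far top edge: 70 mm behind the box's centre, 90 mm above the bench; the hinge runs along the box's y
- reflector_lid (a joint): opening angle of the lid, rad: 0 shut (the start), stop at 1.7. Aluminium plate 140 x 220 x 6 mm, 0.6 kg, helped by a weak spring. Balance point at 1.00 rad (57 deg): below it the lid falls shut, above it the spring carries it open to the stop. Force needed at the handle: about 1 N when shut, a fraction of 1 N near balance
- lid_grip (a point): centre of the lid's handle: steel barrel 16 mm dia x 26 mm long, along the hinge direction, 32 mm ahead of the lid's front edge on a stem 12 wide x 10 thick. Lid shut: 93 mm above the bench. Take it by its end faces from above (26 mm); it pivots between the fingers. At angle a it is (mm) 172 cos a - 3 sin a ahead of the hinge line, 172 sin a + 3 cos a above it
- magnifier: bystander, loose: hand magnifier lying flat, white, lens ring 54 dia x 8 high with a 60 mm flat handle; origin: under the lens centre, handle to -x
- holder_stack: bystander, loose: stack of white card coin holders, 50 x 50 x 24 high; origin: centre of the underside
- wax_jar: bystander, loose: closed jar, 50 dia x 70 high; origin: centre of the underside
- black_case: bystander, loose: empty open black case, 100 (x) x 70 (y) x 30 high; origin: centre of the underside
- brush: bystander, loose: brush lying along its x axis, about 160 long; origin: centre of the underside
Things that resemble listed ones, but are neither listed nor needed, are in the scene too. What is shaped like the wide_ring but blue or green is not meant.

How it is judged:
On the way, in this order (a step that is already met when the one before it is completed fails the run):
1. the wide ring is home on the plate and let go (horizontal distance between wide_ring and riser_plate below 0.005 m and z of wide_ring in the frame of riser_plate between 0.0055 and 0.0105 m and angle between wide_ring's own z axis and vertical below 0.08 rad and contact force between the arm and wide_ring below 0.05 N and not (horizontal distance between narrow_ring and riser_plate below 0.005 m and z of narrow_ring in the frame of riser_plate between 0.0215 and 0.0265 m)), for 0.2 s.
2. the narrow ring is home on the wide ring and let go (horizontal distance between each of wide_ring, narrow_ring and riser_plate below 0.005 m and z of wide_ring in the frame of riser_plate between 0.0055 and 0.0105 m and angle between each of wide_ring, narrow_ring's own z axis and vertical below 0.08 rad and contact force between the arm and wide_ring below 0.05 N and z of narrow_ring in the frame of riser_plate between 0.0215 and 0.0265 m and contact force between the arm and narrow_ring below 0.05 N), for 0.2 s.
3. the lid is raised past its balance point (beyond 1.04 rad) with the rings still home (all of step 2 and value of joint reflector_lid above 1.04 rad), for 0.1 s.
At the end, for the whole second after the job is handed in: Both rings home on the post, wide below narrow (within 5 mm of its axis, 2.5 mm of their seats, level within 0.08 rad), not touched by the robot; the fingers (over 0.05 N), and nothing else, hold the lid still between 0.74 and 0.98 rad, just below its balance point (all of step 2 and value of joint reflector_lid between 0.74 and 0.98 rad and velocity of joint reflector_lid between -0.05 and 0.05 rad/s and contact force between the fingers and reflector_lid above 0.05 N and contact force between each of magnifier, holder_stack, wax_jar, black_case, brush and reflector_lid below 0.02 N); the arm keeps its last pose, push and grip.
It fails at once if the lid flies open towards its stop (beyond 1.5 rad) (value of joint reflector_lid above 1.5 rad).
It fails at once if another thing on the bench is pushed away (over 30 mm) (distance of any of magnifier, holder_stack, wax_jar, black_case, brush from where it was at the start of the episode above 0.03 m).
It also fails if it takes over 64 s, if anything falls off the work surface, if the arm or the gripper's body presses on something with over 40 N, if the wrist force passes 120 N, or if a joint passes its speed limit or range.

## Working session

There is one attempt and no reset: what is moved stays moved. The work goes in short steps, Python scripts to look and compute and a tool call to move; the robot and the scene stay as the last step left them, time stands still between calls to the robot, and variables do not carry over. Pictures are saved under pics/ and viewed, at most 10 in all, crops included, and the job is handed in when it is done.

Besides the shell and the picture viewer there is one more tool, called by a JSON object that holds its "fn" and its "kwargs", one argument or row to a line. play_rows: Moves the arm, as the interface text tells. Its arguments: {"type":"object","properties":{"plan":{"type":"array","items":{"type":"object","properties":{"dx":{"type":"number"},"dy":{"type":"number"},"dz":{"type":"number"},"twist":{"type":"number"}}}},"grip":{"type":"number"},"force":{"type":"number"}},"required":["plan"]}

```bash
mkdir -p pics
cat > h.py <<'E'
import numpy as np, cv2
from workcell import observe, grab_frame, hand_in
def save(name,fn):
    f=grab_frame(name); cv2.imwrite(fn+'.png',f['image'][:,:,::-1]); np.savez(fn+'.npz',**f); return f
def cast(f,uv,z):
    uv=np.array(uv,float).reshape(-1,1,2)
    n=cv2.undistortPoints(uv,np.array(f['intrinsics']),np.array(f['dist'])).reshape(-1,2)
    R=np.array(f['R']);t=np.array(f['t']); c=-R.T@t
    d=np.c_[n,np.ones(len(n))]@R
    return c+d*((z-c[2])/d[:,2])[:,None]
def proj(f,X):
    return cv2.projectPoints(np.array(X,float).reshape(-1,1,3),cv2.Rodrigues(np.array(f['R']))[0],np.array(f['t']),np.array(f['intrinsics']),np.array(f['dist']))[0].reshape(-1,2)
E
python3 - <<'E'
from h import *
for n in('top','side'):
    f=save(n,'pics/'+n+'0'); print(n,-np.array(f['R']).T@f['t'])
o=observe();print(o)
E
```

```text
top [0.37405413 0.03149244 1.22680702]
side [0.44903866 0.84570342 0.86196529]
{'time': 0.1, 'joints': array([ 1.08954499e+00,  3.13348444e-01,  1.49836758e+00, -1.72749682e-05,
        1.33099436e+00, -2.23401117e-01]), 'qd': array([ 0.0004809 , -0.0015913 , -0.0005424 , -0.00052301,  0.00243664,
        0.0002871 ]), 'tau': array([ 1.70776519e-03, -4.12896109e+01, -2.60144860e+01, -2.52857844e-04,
        3.00723477e-03,  2.00200262e-06]), 'ee_pos': array([0.13378219, 0.50742742, 0.2308132 ]), 'tool_rot': array([ 1.28566189e-01,  9.91700773e-01, -5.27427549e-04, -1.84979438e-04]), 'ft_force': array([ 0.46234312,  0.63162356, -0.3064877 ]), 'ft_torque': array([ 0.04443198, -0.00478894,  0.01979533]), 'grasp_force': 0.0, 'finger_gap': 0.08528015502038053}
```

View pics/top0.png

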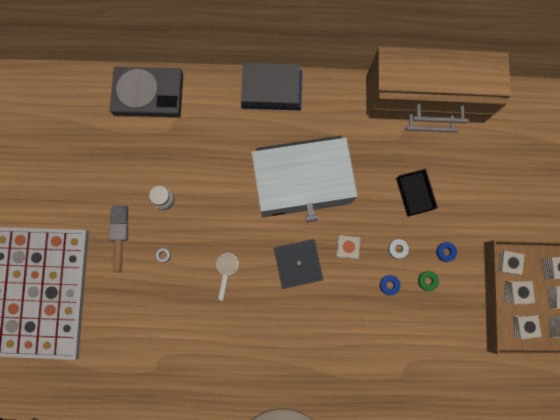

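View pics/side0.png

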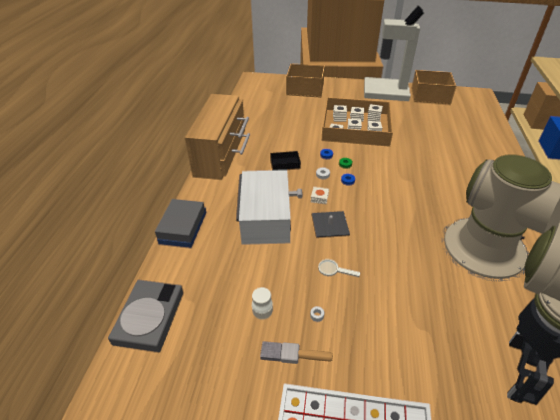

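The top view shows the wide ring at (399,249), the narrow ring at (163,255), the plate with its post at (299,264), the lid handle at (311,213), the holders at (348,247), the magnifier at (228,265), the jar at (161,197) and the case at (417,192). Blue and green decoys lie next to the wide ring.

Run:
```python
from h import *
f=dict(np.load('pics/top0.npz')); g=dict(np.load('pics/side0.npz'))
def m(f,x0,x1,y0,y1,fn):
    im=cv2.cvtColor(f['image'][y0:y1,x0:x1],cv2.COLOR_RGB2HSV).astype(int)
    k=fn(im[...,0],im[...,1],im[...,2]).astype(np.uint8)
    c=max(cv2.findContours(k,cv2.RETR_EXTERNAL,cv2.CHAIN_APPROX_NONE)[0],key=cv2.contourArea)
    return c.reshape(-1,2)+[x0,y0]
light=lambda h,s,v:(s<60)&(v>90)
for nm,b,z in(('wide',(383,415,235,263),.016),('narrow',(150,177,243,268),.018)):
    c=m(f,*b,light); e=cv2.fitEllipse(c.astype(np.float32)); w=cast(f,c,z)
    cc,r=cv2.minEnclosingCircle((w[:,:2]*1000).astype(np.float32)); print(nm,e,cast(f,e[0],z),cc,r)
for nm,b,z in(('wide',(312,331,164,182),.016),('narrow',(307,327,303,322),.018)):
    c=m(g,*b,light); w=cast(g,c,z)
    e=cv2.fitEllipse(c.astype(np.float32));print('side',nm,e,cast(g,e[0],z/2))
c=m(f,268,328,233,292,lambda h,s,v:(v<90)&(s<90)); r=cv2.minAreaRect(c.astype(np.float32)); print(r, cast(f,r[0],.008), cast(f,cv2.boxPoints(r),.008))
big=np.hstack([cv2.resize(f['image'][150:300,240:330],None,fx=4,fy=4,interpolation=cv2.INTER_CUBIC), cv2.resize(g['image'][160:250,230:360],None,fx=3,fy=3,interpolation=cv2.INTER_CUBIC)[:600] if 0 else np.pad(cv2.resize(g['image'][165:245,265:355],None,fx=4.8,fy=4.8,interpolation=cv2.INTER_CUBIC),((0,216),(0,0),(0,0)))])
cv2.imwrite('pics/crop.png',big[:,:,::-1]);print(big.shape)
```

```text
wide ((398.3714294433594, 248.45901489257812), (19.096757888793945, 19.531578063964844), 136.55821228027344) [[ 0.48845035 -0.26602181  0.016     ]] (488.4344482421875, -266.0801696777344) 24.435575485229492
narrow ((162.73324584960938, 254.73805236816406), (13.462016105651855, 14.136316299438477), 83.74842071533203) [[0.4573759 0.2923777 0.018    ]] (457.8289794921875, 292.38861083984375) 17.563995361328125
side wide ((322.5722961425781, 172.7738037109375), (10.38124942779541, 13.413747787475586), 93.11766815185547) [[ 0.48760876 -0.26958797  0.008     ]]
side narrow ((316.7787170410156, 313.3691101074219), (12.992595672607422, 14.24913501739502), 169.07801818847656) [[0.45585719 0.29170647 0.009     ]]
((297.9292297363281, 263.3365783691406), (42.115352630615234, 41.766136169433594), 77.90524291992188) [[ 0.44713277 -0.02711465  0.008     ]] [[ 0.48402593  0.03300317  0.008     ]
 [ 0.50782279 -0.06414276  0.008     ]
 [ 0.4104482  -0.08682557  0.008     ]
 [ 0.38737145  0.00930252  0.008     ]]
(600, 792, 3)
```

View pics/crop.png

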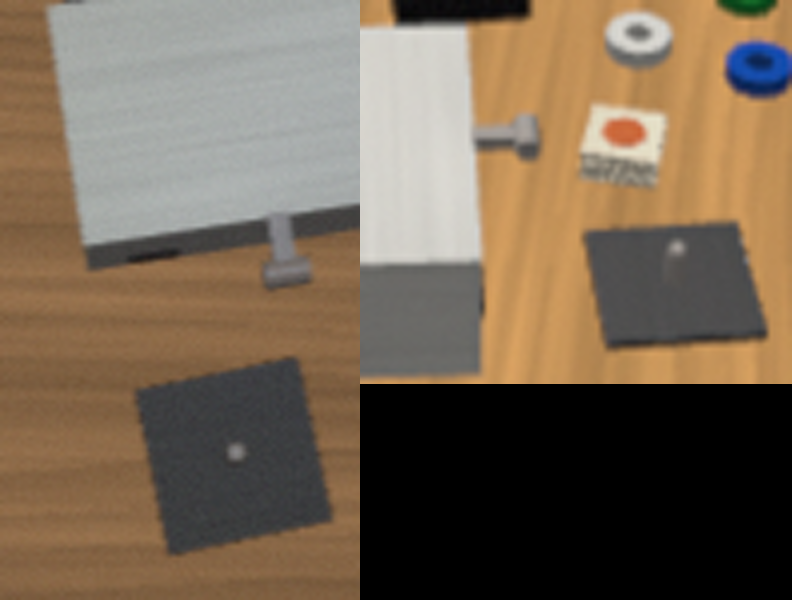

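The crop shows the post tip at about (299,263) in the top image. The handle barrel is at about (311,218), and the lid is slightly yawed.

Run:
```python
from h import *
f=dict(np.load('pics/top0.npz')); g=dict(np.load('pics/side0.npz'))
def roi(f,x0,x1,y0,y1):
    return f['image'][y0:y1,x0:x1].astype(float).mean(2)
def blob(f,b,thr):
    a=roi(f,*b); w=np.clip(a-thr,0,None); y,x=np.mgrid[b[2]:b[3],b[0]:b[1]]
    return (x*w).sum()/w.sum(),(y*w).sum()/w.sum()
p=blob(f,(293,305,257,269),85); q=blob(g,(327,337,212,219),110)
print('post',p,cast(f,p,.036),q,cast(g,q,.036))
im=cv2.cvtColor(f['image'],cv2.COLOR_RGB2HSV).astype(int)
k=((im[...,1]<60)&(im[...,2]>130)).astype(np.uint8); k[:130]=0;k[220:]=0;k[:,:245]=0;k[:,365:]=0
k=cv2.morphologyEx(k,cv2.MORPH_OPEN,np.ones((9,9)))
c=max(cv2.findContours(k,0,1)[0],key=cv2.contourArea).reshape(-1,2)
r=cv2.minAreaRect(c.astype(np.float32)); w=cast(f,cv2.boxPoints(r),.096)
print('lid',r,w, np.linalg.norm(w-np.roll(w,1,0),axis=1)); C=cast(f,r[0],.096)[0]
# yaw from world edges
wr=cv2.minAreaRect((cast(f,c,.096)[:,:2]*1000).astype(np.float32));print(wr)
k=((im[...,1]<70)&(im[...,2]>85)).astype(np.uint8)[211:225,302:322]
print(k); 
ys,xs=np.nonzero(k[4:]); 
for n in(.093,.097,.101): print('handle',cast(f,(xs.mean()+302,ys.mean()+215),n))
```

```text
post (np.float64(298.5798548094374), np.float64(262.50635208711435)) [[ 0.44741831 -0.02723629  0.036     ]] (np.float64(330.5844155844156), np.float64(216.11688311688312)) [[ 0.44590455 -0.02766884  0.036     ]]
lid ((303.9046936035156, 173.8643035888672), (60.32511901855469, 97.75635528564453), 81.46923065185547) [[ 0.69342319  0.08969331  0.096     ]
 [ 0.7354502  -0.13138201  0.096     ]
 [ 0.59604919 -0.15242078  0.096     ]
 [ 0.55625149  0.06451915  0.096     ]] [0.13946259 0.22503459 0.14097968 0.22056017]
((645.0973510742188, -31.82282257080078), (139.55482482910156, 221.61322021484375), 10.555013656616211)
[[0 0 0 0 0 0 1 1 1 1 1 1 0 0 0 0 0 0 0 0]
 [0 0 0 0 0 0 1 1 1 1 1 1 0 0 0 0 0 0 0 0]
 [0 0 0 0 0 0 1 1 1 1 1 1 0 0 0 0 0 0 0 0]
 [0 0 0 0 0 0 1 1 1 1 1 1 1 1 1 0 0 0 0 0]
 [0 0 0 0 0 1 1 1 1 1 1 1 1 1 1 0 0 0 0 0]
 [0 0 0 0 1 1 1 1 1 1 1 1 1 1 1 1 0 0 0 0]
 [0 0 0 0 1 1 1 1 1 1 1 1 1 1 1 1 0 0 0 0]
 [0 0 0 0 1 1 1 1 1 1 1 1 1 1 1 1 0 0 0 0]
 [0 0 0 0 1 1 1 1 1 1 1 1 1 1 1 1 0 0 0 0]
 [0 0 0 0 1 1 1 1 1 1 1 1 0 0 0 0 0 0 0 0]
 [0 0 0 0 0 0 0 0 0 0 0 0 0 0 0 0 0 0 0 0]
 [0 0 0 0 0 0 0 0 0 0 0 0 0 0 0 0 0 0 0 0]
 [0 0 0 0 0 0 0 0 0 0 0 0 0 0 0 0 0 0 0 0]
 [0 0 0 0 0 0 0 0 0 0 0 0 0 0 0 0 0 0 0 0]]
handle [[ 0.54550679 -0.05063049  0.093     ]]
handle [[ 0.54490192 -0.05034077  0.097     ]]
handle [[ 0.54429705 -0.05005104  0.101     ]]
```

{"fn": "play_rows", "kwargs": {
  "plan": [
    {"twist": -0.148},
    {"twist": -0.148},
    {"twist": -0.147},
    {"dx": -1.0,"dy": -4},
    {"dx": -1.0,"dy": -4},
    {"dx": -1.0,"dy": -4},
    {"dx": -1.0,"dy": -4},
    {"dx": -1.0,"dy": -4},
    {"dx": -1.0,"dy": -4},
    {"dx": -1.0,"dy": -4},
    {"dx": -1.0,"dy": -4},
    {"dx": -1.0,"dy": -4},
    {"dx": -1.0,"dy": -4},
    {"dx": -1.0,"dy": -4},
    {"dx": -1.0,"dy": -4},
    {"dx": -1.0,"dy": -4},
    {"dx": -1.0,"dy": -4},
    {"dx": -1.0,"dy": -4},
    {"dx": -1.0,"dy": -4},
    {"dx": -1.0,"dy": -4}
  ],
  "grip": 1,
  "force": 30
}}

```text
schema error: expected keys dx, dy, dz, twist
```

```bash
cat >> h.py <<'E'
from scipy.spatial.transform import Rotation as Ro
def go(X,yaw=None):
    o=observe(); R=Ro.from_quat(o['tool_rot']).as_matrix()
    y=np.arctan2(-R[0,1],R[1,1])
    print('t',o['time'],'pos',o['ee_pos'].round(4),'yaw',y.round(4),'tilt',R[:,2].round(3),'gap',o['finger_gap'],'gf',o['grasp_force'],'F',o['ft_force'].round(2),'q6',o['joints'][5].round(2))
    print('d cm',(R.T@(np.array(X)-o['ee_pos'])*100).round(2), 'twist to .185',-(.185-y))
E
python3 -c "
from h import *
go([.4885,-.266,.12])"
```

```text
t 0.1 pos [0.1338 0.5074 0.2308] yaw -0.2578 tilt [-0.001 -0.001 -1.   ] gap 0.08528015502038053 gf 0.0 F [ 0.46  0.63 -0.31] q6 -0.22
d cm [-54.02 -65.73  11.14] twist to .185 -0.4428459814272471
```

All four keys are needed in every row.

{"fn": "play_rows", "kwargs": {
  "plan": [
    {"dx": 0,"dy": 0,"dz": 0,"twist": -0.148},
    {"dx": 0,"dy": 0,"dz": 0,"twist": -0.148},
    {"dx": 0,"dy": 0,"dz": 0,"twist": -0.147},
    {"dx": -1,"dy": -4,"dz": 0,"twist": 0},
    {"dx": -1,"dy": -4,"dz": 0,"twist": 0},
    {"dx": -1,"dy": -4,"dz": 0,"twist": 0},
    {"dx": -1,"dy": -4,"dz": 0,"twist": 0},
    {"dx": -1,"dy": -4,"dz": 0,"twist": 0},
    {"dx": -1,"dy": -4,"dz": 0,"twist": 0},
    {"dx": -1,"dy": -4,"dz": 0,"twist": 0},
    {"dx": -1,"dy": -4,"dz": 0,"twist": 0},
    {"dx": -1,"dy": -4,"dz": 0,"twist": 0},
    {"dx": -1,"dy": -4,"dz": 0,"twist": 0},
    {"dx": -1,"dy": -4,"dz": 0,"twist": 0},
    {"dx": -1,"dy": -4,"dz": 0,"twist": 0},
    {"dx": -1,"dy": -4,"dz": 0,"twist": 0},
    {"dx": -1,"dy": -4,"dz": 0,"twist": 0},
    {"dx": -1,"dy": -4,"dz": 0,"twist": 0},
    {"dx": -1,"dy": -4,"dz": 0,"twist": 0},
    {"dx": -1,"dy": -4,"dz": 0,"twist": 0}
  ],
  "grip": 1,
  "force": 30
}}

```text
time: 2.1
ee_pos: [0.4265, -0.1311, 0.231]
tool_rot: [-0.092, 0.996, 0.0, -0.0]
ft_force: [1.2, 0.5, 0.7]
finger_gap: 0.0855
grasp_force: 0.0
```

```bash
python3 -c "
from h import *
go([.4885,-.266,.12])"
```

```text
t 2.1 pos [ 0.4265 -0.1311  0.231 ] yaw 0.1847 tilt [-0.  0. -1.] gap 0.08552540978379236 gf 0.0 F [1.21 0.52 0.75] q6 -2.32
d cm [ -3.62 -14.4   11.1 ] twist to .185 -0.00027976209536442753
```

{"fn": "play_rows", "kwargs": {
  "plan": [
    {"dx": -0.9,"dy": -3.6,"dz": 1.5,"twist": 0},
    {"dx": -0.9,"dy": -3.6,"dz": 1.5,"twist": 0},
    {"dx": -0.9,"dy": -3.6,"dz": 1.5,"twist": 0},
    {"dx": -0.9,"dy": -3.6,"dz": 1.5,"twist": 0},
    {"dx": 0,"dy": 0,"dz": 3,"twist": 0},
    {"dx": 0,"dy": 0,"dz": 3,"twist": 0},
    {"dx": 0,"dy": 0,"dz": 0,"twist": 0},
    {"dx": 0,"dy": 0,"dz": 0,"twist": 0}
  ]
}}

```text
time: 2.9
ee_pos: [0.4882, -0.2643, 0.1119]
tool_rot: [-0.093, 0.996, 0.0, -0.0]
ft_force: [0.4, -0.9, 0.5]
finger_gap: 0.0852
grasp_force: 0.0
```

```bash
python3 -c "
from h import *
go([.4885,-.266,.003])
f=save('side','pics/s1');save('top','pics/t1')
cv2.imwrite('pics/s1c.png',cv2.resize(f['image'][90:250,250:450],None,fx=4,fy=3.75)[:,:,::-1])"
```

```text
t 2.9 pos [ 0.4882 -0.2643  0.1119] yaw 0.1853 tilt [-0.  0. -1.] gap 0.08522977667687262 gf 0.0 F [ 0.37 -0.94  0.46] q6 -2.46
d cm [-0.   -0.17 10.89] twist to .185 0.000289962742662353
```

View pics/s1c.png

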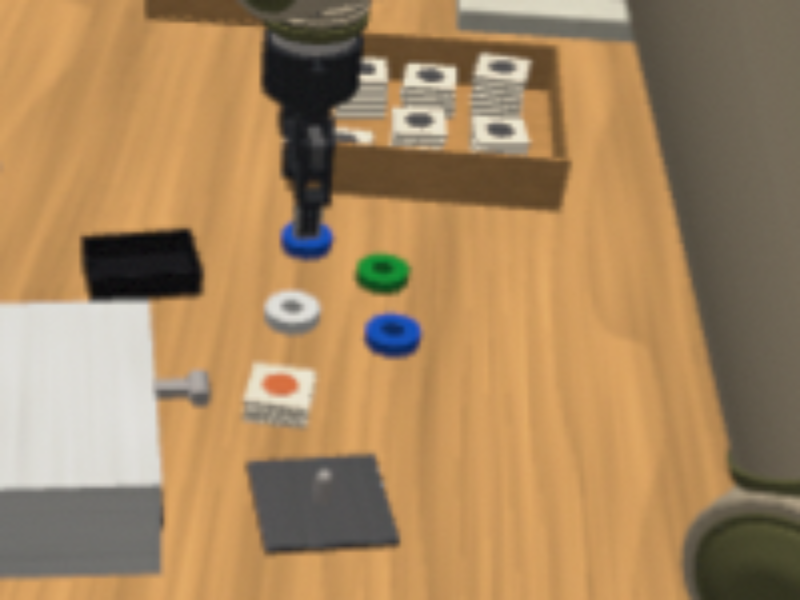

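The gripper is above the white ring and everything else is undisturbed. In this crop the tip appears over the blue ring only because of parallax. Next I descend and grasp.

{"fn": "play_rows", "kwargs": {
  "plan": [
    {"dx": 0,"dy": -0.17,"dz": 3,"twist": 0},
    {"dx": 0,"dy": 0,"dz": 3,"twist": 0},
    {"dx": 0,"dy": 0,"dz": 2,"twist": 0},
    {"dx": 0,"dy": 0,"dz": 1.5,"twist": 0},
    {"dx": 0,"dy": 0,"dz": 1.0,"twist": 0},
    {"dx": 0,"dy": 0,"dz": 0.4,"twist": 0},
    {"dx": 0,"dy": 0,"dz": 0,"twist": 0},
    {"dx": 0,"dy": 0,"dz": 0,"twist": 0}
  ]
}}

```text
time: 3.8
ee_pos: [0.4889, -0.2664, 0.0033]
tool_rot: [-0.092, 0.996, -0.001, 0.001]
ft_force: [0.0, 0.2, 0.3]
finger_gap: 0.0853
grasp_force: 0.0
```

{"fn": "play_rows", "kwargs": {
  "plan": [
    {"dx": 0,"dy": 0,"dz": 0,"twist": 0},
    {"dx": 0,"dy": 0,"dz": 0,"twist": 0},
    {"dx": 0,"dy": 0,"dz": 0,"twist": 0},
    {"dx": 0,"dy": 0,"dz": 0,"twist": 0},
    {"dx": 0,"dy": 0,"dz": 0,"twist": 0},
    {"dx": 0,"dy": 0,"dz": 0,"twist": 0},
    {"dx": 0,"dy": 0,"dz": 0,"twist": 0},
    {"dx": 0,"dy": 0,"dz": 0,"twist": 0},
    {"dx": 0,"dy": 0,"dz": 0,"twist": 0},
    {"dx": 0,"dy": 0,"dz": 0,"twist": 0}
  ],
  "grip": 0,
  "force": 30
}}

```text
time: 4.8
ee_pos: [0.4886, -0.2662, 0.003]
tool_rot: [-0.093, 0.996, -0.0, 0.0]
ft_force: [-1.3, 1.7, 5.9]
finger_gap: 0.0467
grasp_force: 29.9
```

```bash
python3 -c "
from h import *
go([.4474,-.0272,.011])"
```

```text
t 4.8 pos [ 0.4886 -0.2662  0.003 ] yaw 0.1853 tilt [ 0.    -0.001 -1.   ] gap 0.04668281189756692 gf 29.930664002895355 F [-1.27  1.68  5.88] q6 -2.47
d cm [-0.36 24.24 -0.81] twist to .185 0.00030660134652910065
```

{"fn": "play_rows", "kwargs": {
  "plan": [
    {"dx": 0,"dy": 0,"dz": -1,"twist": 0},
    {"dx": 0,"dy": 0,"dz": -2,"twist": 0},
    {"dx": 0,"dy": 0,"dz": -3,"twist": 0},
    {"dx": 0,"dy": 0,"dz": -2,"twist": 0},
    {"dx": 0,"dy": 3,"dz": 0,"twist": 0},
    {"dx": 0,"dy": 3,"dz": 0,"twist": 0},
    {"dx": 0,"dy": 3,"dz": 0,"twist": 0},
    {"dx": 0,"dy": 3,"dz": 0,"twist": 0},
    {"dx": 0,"dy": 3,"dz": 0,"twist": 0},
    {"dx": 0,"dy": 3,"dz": 0,"twist": 0},
    {"dx": -0.36,"dy": 3,"dz": 0,"twist": 0},
    {"dx": 0,"dy": 2,"dz": 0,"twist": 0},
    {"dx": 0,"dy": 1.24,"dz": 0,"twist": 0},
    {"dx": 0,"dy": 0,"dz": 0,"twist": 0},
    {"dx": 0,"dy": 0,"dz": 0,"twist": 0}
  ]
}}

```text
time: 6.3
ee_pos: [0.4476, -0.0277, 0.0826]
tool_rot: [-0.092, 0.996, -0.0, 0.0]
ft_force: [0.6, -0.3, -0.4]
finger_gap: 0.0471
grasp_force: 31.0
```

```bash
python3 -c "
from h import *
go([.4474,-.0272,.011])
f=save('side','pics/s2');g=save('top','pics/t2')
a=cv2.resize(f['image'][170:250,290:370],None,fx=5,fy=5,interpolation=2);b=cv2.resize(g['image'][223:303,259:339],None,fx=5,fy=5,interpolation=2)
cv2.imwrite('pics/c2.png',np.hstack([a,b])[:,:,::-1])"
```

```text
t 6.3 pos [ 0.4476 -0.0277  0.0826] yaw 0.1852 tilt [ 0.001 -0.    -1.   ] gap 0.047122736131813774 gf 31.007221341133118 F [ 0.65 -0.25 -0.43] q6 -2.08
d cm [0.02 0.05 7.16] twist to .185 0.00017210406524109656
```

View pics/c2.png

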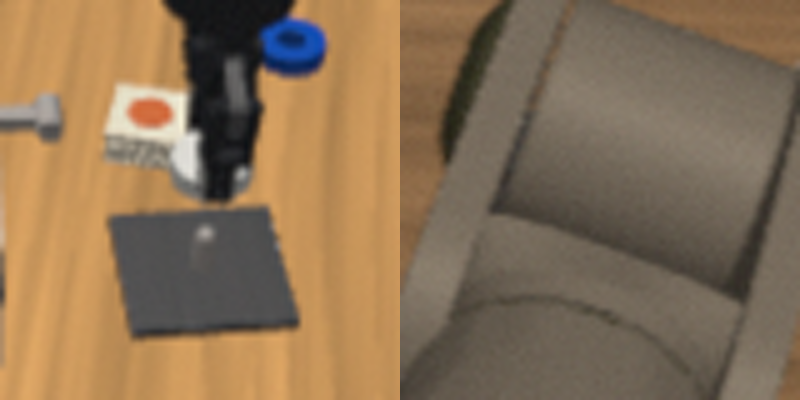

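The ring is held level. It spans roughly x 324–340 in the full side image, and the post is at 331. I'll check its centre relative to the post numerically.

```bash
python3 -c "
from h import *
f=dict(np.load('pics/s2.npz'))
a=np.linspace(0,6.28,90)
for z in(.0796,.0956):
  p=proj(f,np.c_[.4459+.024*np.cos(a),-.0277+.024*np.sin(a),0*a+z]);print(p.min(0),p.max(0))
im=cv2.cvtColor(f['image'],cv2.COLOR_RGB2HSV).astype(int)
k=(im[...,1]<60)&(im[...,2]>100)
for y in range(194,212): print(y,''.join('#' if v else '.' for v in k[y,318:346]))
"
```

```text
[323.37681602 199.66770897] [340.07228774 210.85202482]
[323.72665389 195.52600601] [340.58034021 206.68894203]
194 ......####..................
195 .....#####..................
196 ############................
197 ############................
198 ############................
199 ############................
200 ############................
201 ############................
202 ############................
203 .....#######................
204 ......######.......###......
205 .......#####.......###......
206 .......#####........##......
207 ........###.........#.......
208 .........##........#........
209 ...........#................
210 ............................
211 ............................
```

{"fn": "play_rows", "kwargs": {
  "plan": [
    {"dx": 0,"dy": 0.05,"dz": 1,"twist": 0},
    {"dx": 0,"dy": 0,"dz": 1,"twist": 0},
    {"dx": 0,"dy": 0,"dz": 1,"twist": 0},
    {"dx": 0,"dy": 0,"dz": 1,"twist": 0},
    {"dx": 0,"dy": 0,"dz": 0.5,"twist": 0},
    {"dx": 0,"dy": 0,"dz": 0.5,"twist": 0},
    {"dx": 0,"dy": 0,"dz": 0,"twist": 0},
    {"dx": 0,"dy": 0,"dz": 0,"twist": 0}
  ]
}}

```text
time: 7.2
ee_pos: [0.4473, -0.0266, 0.0324]
tool_rot: [-0.092, 0.996, -0.0, 0.0]
ft_force: [-0.2, -0.0, -0.8]
finger_gap: 0.0469
grasp_force: 31.0
```

{"fn": "play_rows", "kwargs": {
  "plan": [
    {"dx": 0,"dy": 0,"dz": 0.5,"twist": 0},
    {"dx": 0,"dy": 0,"dz": 0.5,"twist": 0},
    {"dx": 0,"dy": 0,"dz": 0.5,"twist": 0},
    {"dx": 0,"dy": 0,"dz": 0.3,"twist": 0},
    {"dx": 0,"dy": 0,"dz": 0.2,"twist": 0},
    {"dx": 0,"dy": 0,"dz": 0,"twist": 0},
    {"dx": 0,"dy": 0,"dz": 0,"twist": 0}
  ]
}}

```text
time: 7.9
ee_pos: [0.4473, -0.0266, 0.0124]
tool_rot: [-0.092, 0.996, -0.0, 0.0]
ft_force: [-0.8, -0.5, -1.1]
finger_gap: 0.0469
grasp_force: 31.0
```

{"fn": "play_rows", "kwargs": {
  "plan": [
    {"dx": 0,"dy": 0,"dz": 0.1,"twist": 0},
    {"dx": 0,"dy": 0,"dz": 0.07,"twist": 0},
    {"dx": 0,"dy": 0,"dz": 0,"twist": 0}
  ]
}}

```text
time: 8.2
ee_pos: [0.4473, -0.0266, 0.0111]
tool_rot: [-0.093, 0.996, -0.0, 0.0]
ft_force: [-2.0, 0.9, 5.8]
finger_gap: 0.0472
grasp_force: 31.5
```

{"fn": "play_rows", "kwargs": {
  "plan": [
    {"dx": 0,"dy": 0,"dz": 0,"twist": 0},
    {"dx": 0,"dy": 0,"dz": 0,"twist": 0},
    {"dx": 0,"dy": 0,"dz": 0,"twist": 0},
    {"dx": 0,"dy": 0,"dz": 0,"twist": 0},
    {"dx": 0,"dy": 0,"dz": 0,"twist": 0},
    {"dx": 0,"dy": 0,"dz": 0,"twist": 0},
    {"dx": 0,"dy": 0,"dz": -1,"twist": 0},
    {"dx": 0,"dy": 0,"dz": -3,"twist": 0},
    {"dx": 0,"dy": 0,"dz": -4,"twist": 0},
    {"dx": 0,"dy": 0,"dz": -4,"twist": 0},
    {"dx": 0,"dy": 4,"dz": 0,"twist": 0},
    {"dx": 0,"dy": 4,"dz": 0,"twist": 0},
    {"dx": 0,"dy": 4,"dz": 0,"twist": 0},
    {"dx": 0,"dy": 4,"dz": 0,"twist": 0},
    {"dx": 0,"dy": 4,"dz": 0,"twist": 0},
    {"dx": 0,"dy": 4,"dz": 0,"twist": 0},
    {"dx": 0,"dy": 4,"dz": 0,"twist": 0},
    {"dx": 0,"dy": 0,"dz": 0,"twist": 0}
  ],
  "grip": 1
}}

```text
time: 10.0
ee_pos: [0.3944, 0.2519, 0.1313]
tool_rot: [-0.095, 0.995, 0.0, 0.0]
ft_force: [0.1, -1.0, -0.7]
finger_gap: 0.0851
grasp_force: 0.0
```

```bash
python3 -c "
from h import *
go([.4576,.2924,.004])
g=save('side','pics/s3');f=save('top','pics/t3')
im=cv2.cvtColor(f['image'],cv2.COLOR_RGB2HSV).astype(int)
k=((im[...,1]<60)&(im[...,2]>120)).astype(np.uint8); k[:250]=0;k[280:]=0;k[:,:282]=0;k[:,320:]=0
c=max(cv2.findContours(k,0,1)[0],key=cv2.contourArea); print(cv2.fitEllipse(c))
for z in(.024,.028):print(cast(f,cv2.fitEllipse(c)[0],z), cast(f,(298.58,262.51),.036))
b=cv2.resize(f['image'][223:303,259:339],None,fx=5,fy=5,interpolation=2);a=cv2.resize(g['image'][170:250,290:370],None,fx=5,fy=5,interpolation=2)
cv2.imwrite('pics/c3.png',np.hstack([a,b])[:,:,::-1])"
```

```text
t 10.0 pos [0.3944 0.2519 0.1313] yaw 0.1899 tilt [ 0.001  0.001 -1.   ] gap 0.0851090162471885 gf 0.0 F [ 0.07 -1.04 -0.74] q6 -1.44
d cm [-6.96  2.77 12.74] twist to .185 0.0048662395317686236
((298.3914794921875, 262.7777404785156), (19.062774658203125, 19.379615783691406), 92.91835021972656)
[[ 0.44751048 -0.02740033  0.024     ]] [[ 0.44740987 -0.02723681  0.036     ]]
[[ 0.4472662  -0.02720448  0.028     ]] [[ 0.44740987 -0.02723681  0.036     ]]
```

View pics/c3.png

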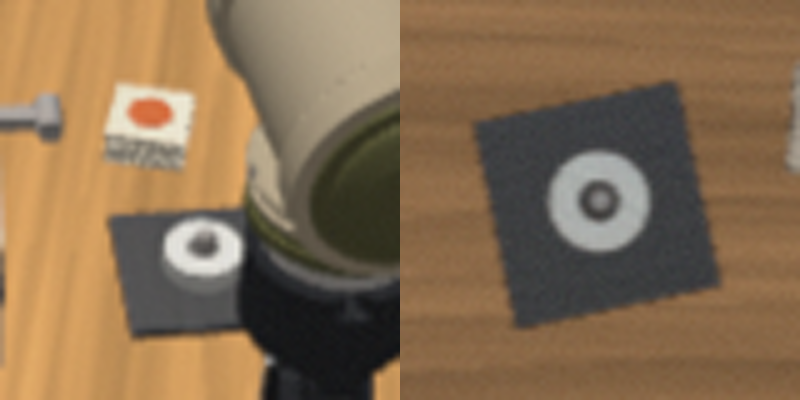

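The wide ring is home: its ellipse is centred on the post at (298.4,262.8) in the top image. Next is the narrow ring.

{"fn": "play_rows", "kwargs": {
  "plan": [
    {"dx": -3,"dy": 1.2,"dz": 0,"twist": 0.005},
    {"dx": -3,"dy": 1.2,"dz": 0,"twist": 0},
    {"dx": -0.96,"dy": 0.37,"dz": 0,"twist": 0},
    {"dx": 0,"dy": 0,"dz": 3,"twist": 0},
    {"dx": 0,"dy": 0,"dz": 3,"twist": 0},
    {"dx": 0,"dy": 0,"dz": 2,"twist": 0},
    {"dx": 0,"dy": 0,"dz": 0,"twist": 0},
    {"dx": 0,"dy": 0,"dz": 0,"twist": 0}
  ]
}}

```text
time: 10.9
ee_pos: [0.4598, 0.2877, 0.0515]
tool_rot: [-0.089, 0.996, 0.0, 0.0]
ft_force: [0.6, -0.1, 0.8]
finger_gap: 0.0856
grasp_force: 0.0
```

```bash
python3 -c "
from h import *
go([.4576,.2924,.004])"
```

```text
t 10.9 pos [0.4598 0.2877 0.0515] yaw 0.1789 tilt [ 0.001  0.    -1.   ] gap 0.08556085498350925 gf 0.0 F [ 0.61 -0.09  0.76] q6 -1.41
d cm [0.13 0.5  4.75] twist to .185 -0.006085658822419432
```

{"fn": "play_rows", "kwargs": {
  "plan": [
    {"dx": 0.13,"dy": 0.5,"dz": 1,"twist": -0.006},
    {"dx": 0,"dy": 0,"dz": 1.5,"twist": 0},
    {"dx": 0,"dy": 0,"dz": 1.25,"twist": 0},
    {"dx": 0,"dy": 0,"dz": 0.7,"twist": 0},
    {"dx": 0,"dy": 0,"dz": 0.3,"twist": 0},
    {"dx": 0,"dy": 0,"dz": 0,"twist": 0},
    {"dx": 0,"dy": 0,"dz": 0,"twist": 0}
  ]
}}

```text
time: 11.6
ee_pos: [0.4572, 0.2933, 0.0035]
tool_rot: [-0.093, 0.996, 0.0, 0.0]
ft_force: [-0.0, 0.6, -0.2]
finger_gap: 0.0856
grasp_force: 0.0
```

{"fn": "play_rows", "kwargs": {
  "plan": [
    {"dx": 0,"dy": 0,"dz": 0,"twist": 0},
    {"dx": 0,"dy": 0,"dz": 0,"twist": 0},
    {"dx": 0,"dy": 0,"dz": 0,"twist": 0},
    {"dx": 0,"dy": 0,"dz": 0,"twist": 0},
    {"dx": 0,"dy": 0,"dz": 0,"twist": 0},
    {"dx": 0,"dy": 0,"dz": 0,"twist": 0},
    {"dx": 0,"dy": 0,"dz": 0,"twist": 0},
    {"dx": 0,"dy": 0,"dz": 0,"twist": 0},
    {"dx": 0,"dy": 0,"dz": 0,"twist": 0},
    {"dx": 0,"dy": 0,"dz": 0,"twist": 0},
    {"dx": 0,"dy": 0,"dz": 0,"twist": 0}
  ],
  "grip": 0,
  "force": 30
}}

```text
time: 12.7
ee_pos: [0.457, 0.2932, 0.0035]
tool_rot: [-0.093, 0.996, 0.0, 0.0]
ft_force: [-1.5, -0.4, 5.7]
finger_gap: 0.0324
grasp_force: 29.8
```

```bash
python3 -c "
from h import *
go([.4474,-.0272,.028])"
```

```text
t 12.7 pos [0.457  0.2932 0.0035] yaw 0.1863 tilt [ 0.  0. -1.] gap 0.03241914712241275 gf 29.84675059095025 F [-1.54 -0.39  5.74] q6 -1.4
d cm [  6.88 -31.31  -2.46] twist to .185 0.0012987955352531944
```

{"fn": "play_rows", "kwargs": {
  "plan": [
    {"dx": 0,"dy": 0,"dz": -1,"twist": 0.001},
    {"dx": 0,"dy": 0,"dz": -3,"twist": 0},
    {"dx": 0,"dy": 0,"dz": -3,"twist": 0},
    {"dx": 0,"dy": 0,"dz": -2,"twist": 0},
    {"dx": 0.7,"dy": -3.2,"dz": 0,"twist": 0},
    {"dx": 0.7,"dy": -3.2,"dz": 0,"twist": 0},
    {"dx": 0.7,"dy": -3.2,"dz": 0,"twist": 0},
    {"dx": 0.7,"dy": -3.2,"dz": 0,"twist": 0},
    {"dx": 0.7,"dy": -3.2,"dz": 0,"twist": 0},
    {"dx": 0.7,"dy": -3.2,"dz": 0,"twist": 0},
    {"dx": 0.7,"dy": -3.2,"dz": 0,"twist": 0},
    {"dx": 0.7,"dy": -3.2,"dz": 0,"twist": 0},
    {"dx": 0.7,"dy": -3.2,"dz": 0,"twist": 0},
    {"dx": 0.6,"dy": -2.5,"dz": 0,"twist": 0},
    {"dx": 0,"dy": 0,"dz": 0,"twist": 0},
    {"dx": 0,"dy": 0,"dz": 0,"twist": 0},
    {"dx": 0,"dy": 0,"dz": 0,"twist": 0}
  ]
}}

```text
time: 14.4
ee_pos: [0.4467, -0.0265, 0.0932]
tool_rot: [-0.093, 0.996, 0.0, 0.0]
ft_force: [-0.3, 0.2, -0.5]
finger_gap: 0.0321
grasp_force: 30.1
```

```bash
python3 -c "
from h import *
go([.4474,-.0272,.028])"
```

```text
t 14.4 pos [ 0.4467 -0.0265  0.0932] yaw 0.1858 tilt [ 0.  0. -1.] gap 0.03208495712552643 gf 30.052761286497116 F [-0.25  0.19 -0.54] q6 -2.08
d cm [-0.06 -0.08  6.52] twist to .185 0.0008390121187239752
```

{"fn": "play_rows", "kwargs": {
  "plan": [
    {"dx": -0.04,"dy": -0.07,"dz": 1,"twist": 0},
    {"dx": 0,"dy": 0,"dz": 1,"twist": 0},
    {"dx": 0,"dy": 0,"dz": 1,"twist": 0},
    {"dx": 0,"dy": 0,"dz": 1,"twist": 0},
    {"dx": 0,"dy": 0,"dz": 0.7,"twist": 0},
    {"dx": 0,"dy": 0,"dz": 0.5,"twist": 0},
    {"dx": 0,"dy": 0,"dz": 0.5,"twist": 0},
    {"dx": 0,"dy": 0,"dz": 0.5,"twist": 0},
    {"dx": 0,"dy": 0,"dz": 0.2,"twist": 0},
    {"dx": 0,"dy": 0,"dz": 0,"twist": 0},
    {"dx": 0,"dy": 0,"dz": 0,"twist": 0}
  ]
}}

```text
time: 15.5
ee_pos: [0.4473, -0.0279, 0.0293]
tool_rot: [-0.092, 0.996, -0.0, 0.0]
ft_force: [0.4, 0.6, -0.4]
finger_gap: 0.0323
grasp_force: 30.1
```

{"fn": "play_rows", "kwargs": {
  "plan": [
    {"dx": 0,"dy": 0,"dz": 0.12,"twist": 0},
    {"dx": 0,"dy": 0,"dz": 0.06,"twist": 0},
    {"dx": 0,"dy": 0,"dz": 0,"twist": 0}
  ]
}}

```text
time: 15.8
ee_pos: [0.4473, -0.0278, 0.0275]
tool_rot: [-0.093, 0.996, -0.0, 0.0]
ft_force: [-1.0, -0.1, 2.3]
finger_gap: 0.0325
grasp_force: 30.3
```

{"fn": "play_rows", "kwargs": {
  "plan": [
    {"dx": 0,"dy": 0,"dz": 0,"twist": 0},
    {"dx": 0,"dy": 0,"dz": 0,"twist": 0},
    {"dx": 0,"dy": 0,"dz": 0,"twist": 0},
    {"dx": 0,"dy": 0,"dz": 0,"twist": 0},
    {"dx": 0,"dy": 0,"dz": 0,"twist": 0},
    {"dx": 0,"dy": 0,"dz": 0,"twist": 0},
    {"dx": 0,"dy": 0,"dz": -1,"twist": 0},
    {"dx": 0,"dy": 0,"dz": -3,"twist": 0},
    {"dx": 0,"dy": 0,"dz": -4,"twist": 0},
    {"dx": 0,"dy": 0,"dz": -4,"twist": 0},
    {"dx": 0,"dy": 0,"dz": -4,"twist": 0},
    {"dx": 0,"dy": 4,"dz": 0,"twist": 0},
    {"dx": 0,"dy": 4,"dz": 0,"twist": 0},
    {"dx": 0,"dy": 4,"dz": 0,"twist": 0},
    {"dx": 0,"dy": 4,"dz": 0,"twist": 0},
    {"dx": 0,"dy": 4,"dz": 0,"twist": 0},
    {"dx": 0,"dy": 0,"dz": 0,"twist": 0}
  ],
  "grip": 1
}}

```text
time: 17.5
ee_pos: [0.4092, 0.1721, 0.1881]
tool_rot: [-0.095, 0.995, 0.0, 0.0]
ft_force: [0.6, -0.1, 0.0]
finger_gap: 0.0852
grasp_force: 0.0
```

```bash
python3 -c "
from h import *
go([.545,-.0506,.13])
g=save('side','pics/s4');f=save('top','pics/t4')
b=cv2.resize(f['image'][203:303,259:339],None,fx=5,fy=5,interpolation=2);a=cv2.resize(g['image'][160:260,280:360],None,fx=5,fy=5,interpolation=2)
cv2.imwrite('pics/c4.png',np.hstack([a,b])[:,:,::-1])"
```

```text
t 17.5 pos [0.4092 0.1721 0.1881] yaw 0.19 tilt [ 0.001  0.001 -1.   ] gap 0.08516761108263671 gf 0.0 F [ 0.55 -0.09  0.02] q6 -1.63
d cm [ -9.13 -24.44   5.79] twist to .185 0.004997862278918019
```

View pics/c4.png

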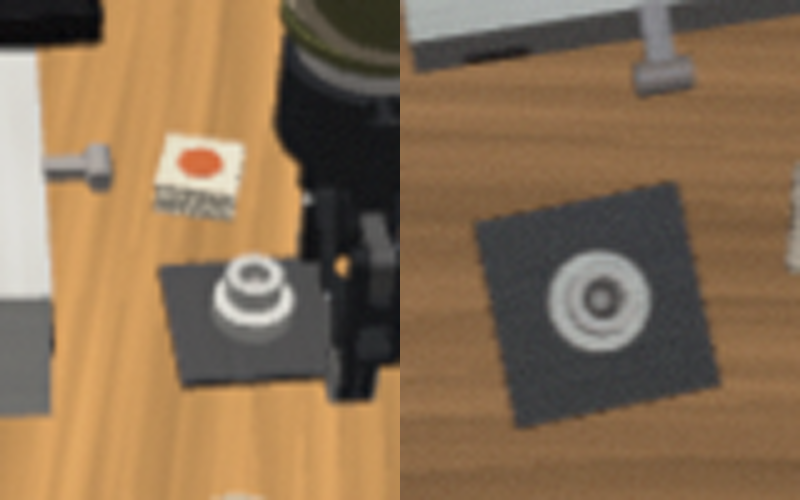

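Both rings are stacked on the post: it is centred in the top view and the bore is visible in the side view. Next is the lid handle.

{"fn": "play_rows", "kwargs": {
  "plan": [
    {"dx": 0,"dy": -3,"dz": 0,"twist": 0.005},
    {"dx": -1,"dy": -3,"dz": 0,"twist": 0},
    {"dx": -1,"dy": -3,"dz": 0,"twist": 0},
    {"dx": -1,"dy": -3,"dz": 0,"twist": 0},
    {"dx": -1,"dy": -3,"dz": 0,"twist": 0},
    {"dx": -1,"dy": -3,"dz": 0,"twist": 0},
    {"dx": -1,"dy": -3,"dz": 0,"twist": 0},
    {"dx": -1,"dy": -3,"dz": 0.5,"twist": 0},
    {"dx": -1,"dy": -0.44,"dz": 1,"twist": 0},
    {"dx": -1,"dy": 0,"dz": 1,"twist": 0},
    {"dx": -0.13,"dy": 0,"dz": 1.5,"twist": 0},
    {"dx": 0,"dy": 0,"dz": 0,"twist": 0},
    {"dx": 0,"dy": 0,"dz": 0,"twist": 0},
    {"dx": 0,"dy": 0,"dz": 0,"twist": 0}
  ]
}}

```text
time: 19.0
ee_pos: [0.5443, -0.0559, 0.1483]
tool_rot: [-0.09, 0.996, -0.0, 0.001]
ft_force: [-0.0, -0.6, 0.0]
finger_gap: 0.0853
grasp_force: 0.0
```

```bash
python3 -c "
from h import *
go([.545,-.051,.077])"
```

```text
t 19.0 pos [ 0.5443 -0.0559  0.1483] yaw 0.1794 tilt [ 0.001 -0.    -1.   ] gap 0.08528638699655969 gf 0.0 F [-0.02 -0.59  0.04] q6 -2.07
d cm [-0.15  0.48  7.13] twist to .185 -0.005555313480619356
```

{"fn": "play_rows", "kwargs": {
  "plan": [
    {"dx": -0.15,"dy": 0.48,"dz": 1,"twist": -0.005},
    {"dx": 0,"dy": 0,"dz": 2,"twist": 0},
    {"dx": 0,"dy": 0,"dz": 2,"twist": 0},
    {"dx": 0,"dy": 0,"dz": 1.5,"twist": 0},
    {"dx": 0,"dy": 0,"dz": 0.63,"twist": 0},
    {"dx": 0,"dy": 0,"dz": 0,"twist": 0},
    {"dx": 0,"dy": 0,"dz": 0,"twist": 0}
  ]
}}

```text
time: 19.7
ee_pos: [0.5451, -0.0503, 0.0766]
tool_rot: [-0.093, 0.996, -0.0, 0.0]
ft_force: [-0.4, 0.6, 0.5]
finger_gap: 0.0854
grasp_force: 0.0
```

```bash
python3 -c "
from h import *
go([.545,-.051,.077])"
```

```text
t 19.7 pos [ 0.5451 -0.0503  0.0766] yaw 0.1854 tilt [ 0.001 -0.    -1.   ] gap 0.08538069923603624 gf 0.0 F [-0.42  0.55  0.46] q6 -2.06
d cm [ 0.03 -0.07 -0.04] twist to .185 0.00036466989721345433
```

{"fn": "play_rows", "kwargs": {
  "plan": [
    {"dx": 0,"dy": 0,"dz": 0,"twist": 0},
    {"dx": 0,"dy": 0,"dz": 0,"twist": 0},
    {"dx": 0,"dy": 0,"dz": 0,"twist": 0},
    {"dx": 0,"dy": 0,"dz": 0,"twist": 0},
    {"dx": 0,"dy": 0,"dz": 0,"twist": 0},
    {"dx": 0,"dy": 0,"dz": 0,"twist": 0},
    {"dx": 0,"dy": 0,"dz": 0,"twist": 0},
    {"dx": 0,"dy": 0,"dz": 0,"twist": 0},
    {"dx": 0,"dy": 0,"dz": 0,"twist": 0},
    {"dx": 0,"dy": 0,"dz": 0,"twist": 0},
    {"dx": 0,"dy": 0,"dz": 0,"twist": 0},
    {"dx": 0,"dy": 0,"dz": 0,"twist": 0}
  ],
  "grip": 0,
  "force": 20
}}

```text
time: 20.9
ee_pos: [0.5448, -0.0499, 0.076]
tool_rot: [-0.092, 0.996, 0.0, -0.0]
ft_force: [-0.2, 5.1, 2.0]
finger_gap: 0.0254
grasp_force: 25.8
```

```bash
python3 -c "
from h import *
go([.545,-.051,.077])"
```

```text
t 20.9 pos [ 0.5448 -0.0499  0.076 ] yaw 0.1852 tilt [-0.     0.001 -1.   ] gap 0.02538272040839419 gf 25.781506597995758 F [-0.15  5.09  2.  ] q6 -2.06
d cm [-0.   -0.11 -0.1 ] twist to .185 0.0002360038674362186
```

```bash
python3 -c "
import numpy as np,json
def P(a): return np.c_[17.2*np.cos(a)-.3*np.sin(a), -(17.2*np.sin(a)+.3*np.cos(a))]
A=np.r_[0,.02,.05,.09,np.linspace(.13,1.06,28)]; d=np.diff(P(A).round(2),axis=0).round(2)
for s in(d[:15],d[15:]): print(json.dumps([{'dx':x,'dy':0,'dz':z,'twist':0} for x,z in s.tolist()]))
"
```

```text
[{"dx": -0.01, "dy": 0, "dz": -0.34, "twist": 0}, {"dx": -0.03, "dy": 0, "dz": -0.52, "twist": 0}, {"dx": -0.06, "dy": 0, "dz": -0.68, "twist": 0}, {"dx": -0.08, "dy": 0, "dz": -0.69, "twist": 0}, {"dx": -0.1, "dy": 0, "dz": -0.58, "twist": 0}, {"dx": -0.12, "dy": 0, "dz": -0.58, "twist": 0}, {"dx": -0.14, "dy": 0, "dz": -0.58, "twist": 0}, {"dx": -0.15, "dy": 0, "dz": -0.57, "twist": 0}, {"dx": -0.18, "dy": 0, "dz": -0.57, "twist": 0}, {"dx": -0.19, "dy": 0, "dz": -0.56, "twist": 0}, {"dx": -0.22, "dy": 0, "dz": -0.55, "twist": 0}, {"dx": -0.23, "dy": 0, "dz": -0.54, "twist": 0}, {"dx": -0.26, "dy": 0, "dz": -0.54, "twist": 0}, {"dx": -0.27, "dy": 0, "dz": -0.52, "twist": 0}, {"dx": -0.29, "dy": 0, "dz": -0.52, "twist": 0}]
[{"dx": -0.3, "dy": 0, "dz": -0.51, "twist": 0}, {"dx": -0.33, "dy": 0, "dz": -0.5, "twist": 0}, {"dx": -0.34, "dy": 0, "dz": -0.48, "twist": 0}, {"dx": -0.35, "dy": 0, "dz": -0.47, "twist": 0}, {"dx": -0.38, "dy": 0, "dz": -0.46, "twist": 0}, {"dx": -0.39, "dy": 0, "dz": -0.45, "twist": 0}, {"dx": -0.4, "dy": 0, "dz": -0.43, "twist": 0}, {"dx": -0.42, "dy": 0, "dz": -0.42, "twist": 0}, {"dx": -0.43, "dy": 0, "dz": -0.41, "twist": 0}, {"dx": -0.45, "dy": 0, "dz": -0.39, "twist": 0}, {"dx": -0.46, "dy": 0, "dz": -0.37, "twist": 0}, {"dx": -0.47, "dy": 0, "dz": -0.36, "twist": 0}, {"dx": -0.48, "dy": 0, "dz": -0.34, "twist": 0}, {"dx": -0.5, "dy": 0, "dz": -0.32, "twist": 0}, {"dx": -0.51, "dy": 0, "dz": -0.31, "twist": 0}, {"dx": -0.51, "dy": 0, "dz": -0.29, "twist": 0}]
```

{"fn": "play_rows", "kwargs": {
  "plan": [
    {"dx": -0.01,"dy": 0.04,"dz": -0.34,"twist": 0},
    {"dx": -0.03,"dy": 0,"dz": -0.52,"twist": 0},
    {"dx": -0.06,"dy": 0,"dz": -0.68,"twist": 0},
    {"dx": -0.08,"dy": 0,"dz": -0.69,"twist": 0},
    {"dx": -0.1,"dy": 0,"dz": -0.58,"twist": 0},
    {"dx": -0.12,"dy": 0,"dz": -0.58,"twist": 0},
    {"dx": -0.14,"dy": 0,"dz": -0.58,"twist": 0},
    {"dx": -0.15,"dy": 0,"dz": -0.57,"twist": 0},
    {"dx": -0.18,"dy": 0,"dz": -0.57,"twist": 0},
    {"dx": -0.19,"dy": 0,"dz": -0.56,"twist": 0},
    {"dx": -0.22,"dy": 0,"dz": -0.55,"twist": 0},
    {"dx": -0.23,"dy": 0,"dz": -0.54,"twist": 0},
    {"dx": -0.26,"dy": 0,"dz": -0.54,"twist": 0},
    {"dx": -0.27,"dy": 0,"dz": -0.52,"twist": 0},
    {"dx": -0.29,"dy": 0,"dz": -0.52,"twist": 0},
    {"dx": 0,"dy": 0,"dz": 0,"twist": 0}
  ]
}}

```text
time: 22.5
ee_pos: [0.568, -0.0455, 0.1601]
tool_rot: [-0.093, 0.996, -0.0, 0.0]
ft_force: [-1.1, 1.3, -2.4]
finger_gap: 0.0252
grasp_force: 25.0
```

```bash
python3 -c "
from h import *
go([.545,-.051,.077])
g=save('side','pics/s5')
cv2.imwrite('pics/c5.png',cv2.resize(g['image'][120:270,220:370],None,fx=4,fy=4,interpolation=2)[:,:,::-1])"
```

```text
t 22.5 pos [ 0.568  -0.0455  0.1601] yaw 0.1854 tilt [ 0.001 -0.    -1.   ] gap 0.0251705794174746 gf 25.030149221420288 F [-1.09  1.29 -2.41] q6 -2.04
d cm [ 2.37 -0.11  8.31] twist to .185 0.0003891684778839499
```

View pics/c5.png

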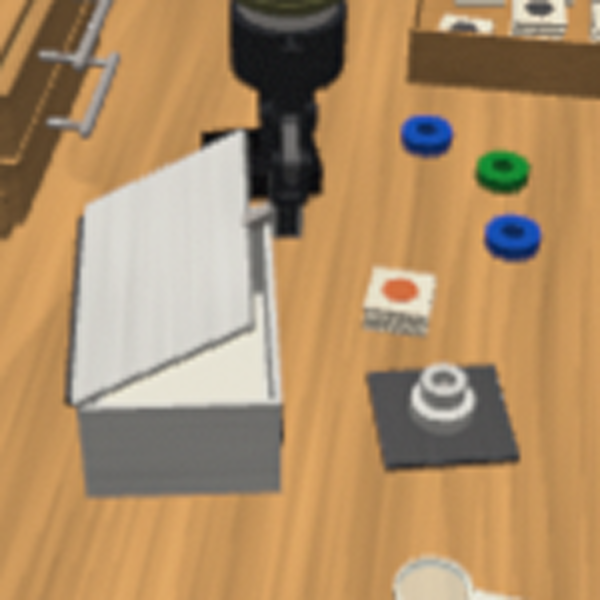

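The lid is held and about 29° open, and the rings are intact. I'll continue up.

{"fn": "play_rows", "kwargs": {
  "plan": [
    {"dx": -0.3,"dy": 0,"dz": -0.51,"twist": 0},
    {"dx": -0.33,"dy": 0,"dz": -0.5,"twist": 0},
    {"dx": -0.34,"dy": 0,"dz": -0.48,"twist": 0},
    {"dx": -0.35,"dy": 0,"dz": -0.47,"twist": 0},
    {"dx": -0.38,"dy": 0,"dz": -0.46,"twist": 0},
    {"dx": -0.39,"dy": 0,"dz": -0.45,"twist": 0},
    {"dx": -0.4,"dy": 0,"dz": -0.43,"twist": 0},
    {"dx": -0.42,"dy": 0,"dz": -0.42,"twist": 0},
    {"dx": -0.43,"dy": 0,"dz": -0.41,"twist": 0},
    {"dx": -0.45,"dy": 0,"dz": -0.39,"twist": 0},
    {"dx": -0.46,"dy": 0,"dz": -0.37,"twist": 0},
    {"dx": -0.47,"dy": 0,"dz": -0.36,"twist": 0},
    {"dx": -0.48,"dy": 0,"dz": -0.34,"twist": 0},
    {"dx": -0.5,"dy": 0,"dz": -0.32,"twist": 0},
    {"dx": 0,"dy": 0,"dz": 0,"twist": 0},
    {"dx": 0,"dy": 0,"dz": 0,"twist": 0}
  ]
}}

```text
time: 24.15
ee_pos: [0.6237, -0.0351, 0.2186]
tool_rot: [-0.092, 0.996, -0.0, 0.0]
ft_force: [-0.5, 0.2, 0.6]
finger_gap: 0.0257
grasp_force: 25.0
```

```bash
cat >> h.py <<'E'
def ang():
    o=observe(); s=o['ee_pos']-np.array([.5448,-.0499,.076]); b=-(s[0]*.983+s[1]*.184)
    x=.172+b; z=.003+s[2]; print('angle',np.arctan2(z,x)-np.arctan2(.003,.172),'r',np.hypot(x,z),'F',o['ft_force'],o['grasp_force'],o['finger_gap'],o['time'])
E
python3 -c "
from h import *
ang()"
```

```text
angle 0.9911986307277956 r 0.17207510556106098 F [-0.51787977  0.19818056  0.59250221] 25.026371777057648 0.025671364226012874 24.15
```

{"fn": "play_rows", "kwargs": {
  "plan": [
    {"dx": -0.51,"dy": 0,"dz": -0.31,"twist": 0},
    {"dx": -0.53,"dy": 0,"dz": -0.29,"twist": 0},
    {"dx": -0.54,"dy": 0,"dz": -0.27,"twist": 0},
    {"dx": 0,"dy": 0,"dz": 0,"twist": 0},
    {"dx": 0,"dy": 0,"dz": 0,"twist": 0},
    {"dx": 0,"dy": 0,"dz": 0,"twist": 0},
    {"dx": 0,"dy": 0,"dz": 0,"twist": 0}
  ]
}}

```text
time: 24.85
ee_pos: [0.6391, -0.0322, 0.2273]
tool_rot: [-0.092, 0.996, -0.0, 0.0]
ft_force: [-1.8, -0.3, 1.7]
finger_gap: 0.0255
grasp_force: 25.3
```

```bash
python3 -c "
from h import *
ang()
g=save('side','pics/s6')
cv2.imwrite('pics/c6.png',cv2.resize(g['image'][100:250,220:370],None,fx=4,fy=4,interpolation=2)[:,:,::-1])"
```

```text
angle 1.0954599698143135 r 0.17204052033399478 F [-1.82944391 -0.2534891   1.72780566] 25.262722671031952 0.02554813875316794 24.85
```

View pics/c6.png

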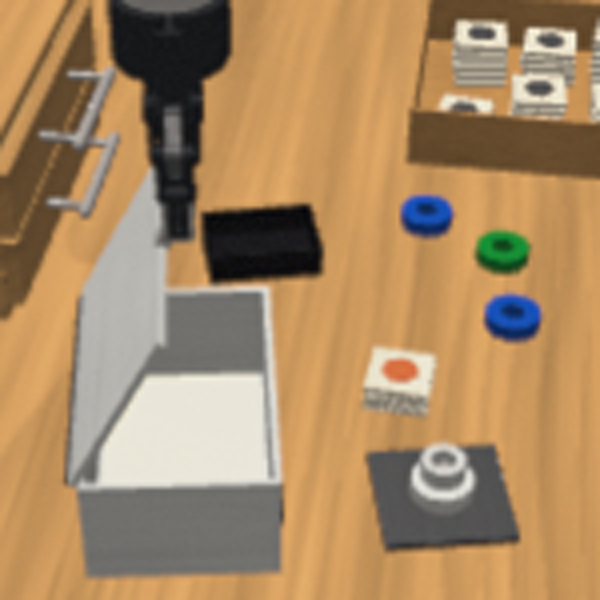

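The lid is about 63° open and still held, and the rings and other things are in place. I'll check the angle from the lid's near front corner, at about (260,186) in the side image.

```bash
python3 -c "
from h import *
f=dict(np.load('pics/s6.npz'))
for a in(1.0,1.05,1.1,1.15):
  print(a,[proj(f,[.6937-.983*.14*np.cos(a),.0892-.184*.14*np.cos(a),.093+.14*np.sin(a)])[0].round(1) for _ in[0]])
  print(proj(f,[[.7341-.983*.14*np.cos(a),-.1271-.184*.14*np.cos(a),.093+.14*np.sin(a)]]).round(1))
def P(a): return np.c_[17.2*np.cos(a)-.3*np.sin(a), -(17.2*np.sin(a)+.3*np.cos(a))]
print(np.diff(P(np.linspace(1.095,.875,12)).round(2),axis=0).round(2).tolist())
"
```

```text
1.0 [array([264.2, 187. ])]
[[264.4 138.9]]
1.05 [array([261.8, 185.9])]
[[262.3 137.9]]
1.1 [array([259.3, 184.9])]
[[260.1 137. ]]
1.15 [array([256.7, 184.1])]
[[257.9 136.2]]
[[0.31, 0.16], [0.3, 0.16], [0.3, 0.17], [0.3, 0.17], [0.29, 0.18], [0.29, 0.19], [0.29, 0.19], [0.28, 0.19], [0.28, 0.2], [0.27, 0.21], [0.27, 0.22]]
```

The image gives about 1.09 rad, which agrees with the arm. I'll nudge a little past for margin, hold briefly, then ease back to about 0.875.

{"fn": "play_rows", "kwargs": {
  "plan": [
    {"dx": -0.27,"dy": 0,"dz": -0.13,"twist": 0},
    {"dx": -0.27,"dy": 0,"dz": -0.12,"twist": 0},
    {"dx": 0,"dy": 0,"dz": 0,"twist": 0},
    {"dx": 0,"dy": 0,"dz": 0,"twist": 0},
    {"dx": 0,"dy": 0,"dz": 0,"twist": 0},
    {"dx": 0.27,"dy": 0,"dz": 0.12,"twist": 0},
    {"dx": 0.27,"dy": 0,"dz": 0.13,"twist": 0},
    {"dx": 0.31,"dy": 0,"dz": 0.16,"twist": 0},
    {"dx": 0.3,"dy": 0,"dz": 0.16,"twist": 0},
    {"dx": 0.3,"dy": 0,"dz": 0.17,"twist": 0},
    {"dx": 0.3,"dy": 0,"dz": 0.17,"twist": 0},
    {"dx": 0.29,"dy": 0,"dz": 0.18,"twist": 0},
    {"dx": 0.29,"dy": 0,"dz": 0.19,"twist": 0},
    {"dx": 0.29,"dy": 0,"dz": 0.19,"twist": 0},
    {"dx": 0.28,"dy": 0,"dz": 0.19,"twist": 0},
    {"dx": 0.28,"dy": 0,"dz": 0.2,"twist": 0},
    {"dx": 0.27,"dy": 0,"dz": 0.21,"twist": 0},
    {"dx": 0.27,"dy": 0,"dz": 0.22,"twist": 0},
    {"dx": 0,"dy": 0,"dz": 0,"twist": 0}
  ]
}}

```text
time: 26.8
ee_pos: [0.6075, -0.0381, 0.2065]
tool_rot: [-0.092, 0.996, 0.0, -0.0]
ft_force: [0.1, 1.5, 0.4]
finger_gap: 0.0254
grasp_force: 25.2
```

{"fn": "play_rows", "kwargs": {
  "plan": [
    {"dx": 0,"dy": 0,"dz": 0,"twist": 0},
    {"dx": 0,"dy": 0,"dz": 0,"twist": 0},
    {"dx": 0,"dy": 0,"dz": 0,"twist": 0},
    {"dx": 0,"dy": 0,"dz": 0,"twist": 0},
    {"dx": 0,"dy": 0,"dz": 0,"twist": 0},
    {"dx": 0,"dy": 0,"dz": 0,"twist": 0},
    {"dx": 0,"dy": 0,"dz": 0,"twist": 0},
    {"dx": 0,"dy": 0,"dz": 0,"twist": 0}
  ]
}}

```text
time: 27.6
ee_pos: [0.6079, -0.0381, 0.2068]
tool_rot: [-0.092, 0.996, -0.0, 0.0]
ft_force: [-1.2, 0.4, 1.2]
finger_gap: 0.0252
grasp_force: 25.3
```

```bash
python3 -c "
from h import *
ang()
g=save('side','pics/s7')
for a in(.8,.87,.94):
  print(a,proj(g,[.6937-.983*.14*np.cos(a),.0892-.184*.14*np.cos(a),.093+.14*np.sin(a)]).round(1))
cv2.imwrite('pics/c7.png',cv2.resize(g['image'][100:250,220:370],None,fx=4,fy=4,interpolation=2)[:,:,::-1])"
```

```text
angle 0.8752658857274866 r 0.17180326085367284 F [-1.1779795   0.41371996  1.19909696] 25.255963504314423 0.02523305294514221 27.6
0.8 [[273. 192.]]
0.87 [[270.1 190.1]]
0.94 [[267.  188.3]]
```

View pics/c7.png

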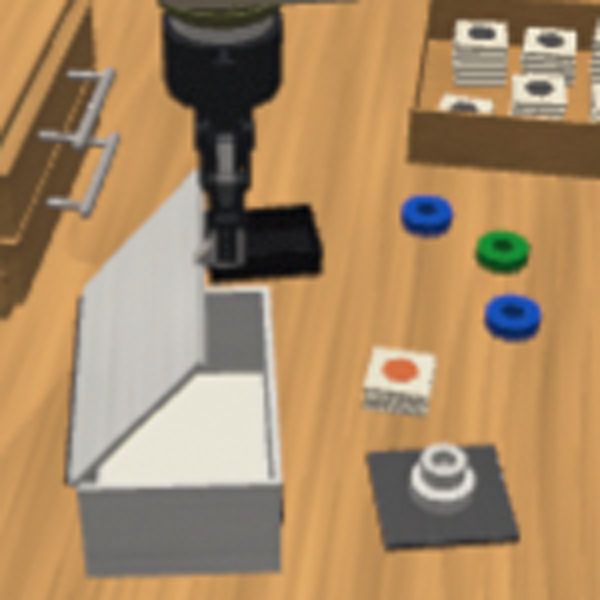

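The lid's near corner is at about (270.5,190), which puts it at 0.87 rad. It is held still and the rings are home.

```bash
python3 -c "
from h import *
print(hand_in())"
```

```text
the job is handed in; nothing more can be done
None
```

The job is handed in, with no verdict returned: both rings looked home on the post (wide below narrow), and the lid, raised to about 1.1 rad, was held still at about 0.87 rad (50°).

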